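# Lock a bench telescope with its slotted stay

### The job

Lock the bench telescope for carrying: swing the flat slotted stay about its loose bolt, under the telescope barrel to the other side, until its slot drops over the upright stud, so that the stay lies flat on the plate with the stud standing up through the slot. The gripper cannot pass the barrel, so bring the slotted end out under it, let go, and take the stay again from the other side. Do not knock the telescope or disturb the loose things standing on the plate.

Things in the scene. Friction and masses are not known exactly. Their poses are not given: they have to be found in the camera images.
- base: Dark steel base plate, 410 x 440 mm, 12 mm thick, fixed level on the table (top face at z = 12 mm). Origin on the table under the pivot bolt's axis; x runs from the bolt along and under the telescope barrel, y to its left, z up. The plate's edges are at x = -110 and 300 mm, y = -220 and 220 mm.
- bolt (a point): Loose pivot bolt, fixed upright in the base plate; point on its axis at the plate's top face, axes as base. Shank 12 mm in diameter; the round head, 28 mm in diameter and 12 mm thick, has its underside 36 mm above the plate, so the stay around it can be raised and turned but cannot come off.
- telescope: Black delicate telescope fixed on the base plate; origin and axes as base. Level barrel, 26 mm in diameter, over y = 0 from x = 31 to 285 mm; its underside is 36 mm and its top 62 mm above the plate. Only a pillar at x = 257 mm carries it (foot 38 mm in diameter, top block 36 mm square, up to 64 mm above the plate); elsewhere it is free underneath.
- stud_foot (a point): Second bolt: plain upright steel stud, 10 mm in diameter, 16 mm tall, rounded tip, fixed on the base plate to the left (+y) of the barrel, 173 to 196 mm from the pivot bolt (its place varies). The point is on its axis at the plate's top face.
- stay_hole (a point): Stay: loose flat aluminium bracket, 8 mm thick, about 0.25 kg, lying on the plate, its 16 mm round hole around the bolt. Point: hole centre, half-way up. Stay axes: x along the arm away from the hole, y along the crossbar to the slot, z up. Arm 32 mm wide (36 at the hole), from x = -25 mm to the crossbar. It starts right of the barrel; swing it anticlockwise seen from above.
- stay_heel (a point): Grip point near the plain end of the stay's crossbar, at x = 140, y = -42 mm from the hole, half-way up the 8 mm thickness; axes as stay_hole. The crossbar is 32 mm wide (gripped along the stay's x), centred on x = 140 mm, and runs from y = -55 to y = 97 mm, where the slotted pad begins.
- stay_toe (a point): A point for gripping on the slotted end of the crossbar, just before the pad (bar 32 mm wide, gripped along the stay's x): x = 140, y = 76 mm from the hole, half-way up the thickness. Same axes.
- stay_slot (a point): Centre of the slot: x = 140, y = 120 mm from the hole, half-way up the thickness. The slot goes right through, 44 mm long along the stay's x and 14 mm wide along its y, in a pad 62 mm (x) by 46 mm (y) at the end of the crossbar. Same axes.
- prism: Bystander: capped glass block, 42 x 42 x 34 mm, loose on the base plate near its far left corner. Origin at its underside.
- eyepiece: Bystander: black eyepiece, 40 mm in diameter and 40 mm tall, loose on the base plate to the left of the bolt. Origin at its underside.
- lens_cell: Bystander: brass ring, 52 mm in diameter and 14 mm tall, loose on the base plate near its far right corner. Origin at its underside.

How it is judged:
By the outcome, as a careful person would: the job done as asked, in the order asked, and still so for the second after the job is handed in, with the robot touching nothing.
It also fails if it takes over 64 s, if anything falls off the work surface, if the arm or the gripper's body presses on something with over 40 N, if the wrist force passes 120 N, or if a joint passes its speed limit or range.

### The arm

A 6-joint arm with a two-finger parallel gripper is mounted at the origin on the work surface. World frame = base frame: x ahead of the robot, y to its left, z up, the work surface at z = 0. Lengths are in mm, angles in rad, forces in N, time in s.
With the tool pointing down it reaches from about 400 to 925 mm from the base axis. Payload 12.5 kg.
Tool frame: the origin (TCP) lies at the very end of the fingers, on their centre line; the grasp point (between the pads) lies 19 mm behind it (env.grasp_offset is the distance from the TCP to the grasp point, in mm); z points along the fingers, y is the direction in which the jaws open and shut (so a half turn about z gives the same grasp; the last joint's range is limited). The gripper opens to 95 mm and grips with 3 to 60 N. Pads are 20 mm wide; open, the fingers measure 119 mm over their backs; the gripper's body (75 mm by 180 mm) begins 59 mm behind the grasp point.
Start: joints at [-1.244, 0.491, 1.559, -0, 1.092, -0.106], TCP at [262.158, -567.38, 214.661] pointing down, gripper open.
Joint ranges: [-3.1, 3.1], [-0.84, 2.19], [0.05, 2.79], [-1.13, 4.28], [0.06, 2.93], [-2.69, 2.69]. Speed limits (rad/s): [2.22, 2.22, 2.79, 3.14, 3.14, 3.14].

### API

Orientations are given as [roll, pitch, yaw] about the fixed x, y, z axes, in that order (R = Rz(yaw) Ry(pitch) Rx(roll)).
In Python, from cell import env gives the robot as it stands. The module is installed in compiled form; this text tells all that it offers.
- The arm moves only by the shell command python3 -m pendant 'ROWS'. ROWS is JSON, one flat list of numbers, 5 for each row, row after row: the shift along the tool's x, y, z as a fraction of full scale, then the turn about the tool's z as a fraction of full scale, then the gripper's target within -1 to 1 (shut at 1, half-way at 0, fully open at -1). In form: [x, y, z, turn, grip, x, y, z, turn, grip, ...]. A call has 1 to 10 rows; each row shifts and turns the commanded pose from where the row before left it, along the tool's axes as they then stand; what a row does not reach is not made up. Full scale, the value 1, is 0.4 m for a shift and 180 degrees for a turn. A row lasts 1/8 s, in which the tool goes at most 62.5 mm and 10.7 degrees, less where a joint would pass 70% of its speed; a pose out of reach is approached as far as the arm can. A call with a number of a shift or a turn outside -1 to 1 is refused whole. A call with a gripper value outside its range is refused whole. The fingers move at their own pace and stop on an object; the grip force is fixed at half the most. Time passes only in rows, so rows that do not move let the fingers close. It gives the time, the measured TCP pose, the force and the opening at its end, in the units of the state.
- env.state(): the state, without advancing time (a new reading comes with each control period).
- env.read_camera(name): name is "scene" or "side" or "wrist"; returns the picture (384x512x3 uint8, red, green, blue); there is no depth.
- env.camera_model(name): a dict with "fx", "fy", "cx", "cy" (pixels), "view" (4x4, takes a point from world to camera coordinates); the wrist camera has in their place "tool_from_camera" (4x4, takes a point from camera to tool coordinates, whose origin is the TCP and whose axes are the flange's). Camera axes: x right, y down, z forward; pixel columns grow to the right and rows downward; lengths in mm; the calibration is good to about 2 mm. A picture is of the moment at which its call begins: read the wrist's pose just before it. camera_model takes no time and is no camera call.
- env.job_done(): hands the job in, once; it reports no verdict.
Trained networks look in the newest picture that a camera, given by its name, has taken for a name from the list of things; names that differ only in an ending like _2 or _b are one class to them, and where a whole thing is asked for, a point or a joint stands for the part that bears it (a point fixed in the world has none). Each returns a list of dicts, best first, with "confidence" (0 to 1); they miss things now and then, are a little off and sometimes report something else, mostly with a low value. They report only what shows in the picture. A call takes as long as a camera call.
- env.masks_of(thing, camera): "region" (384x512 bool, what is visible of it).
- env.landmark_of(thing, camera): "xyz" ([x, y, z] in mm, in world coordinates, good to about 4 mm: a listed point, or the origin of a listed thing).
The state is a dict: "t": time; "joints": joint angles; "qvel": joint speeds; "tau": joint torques, N m; "eef_pos": TCP position; "tcp_rot": TCP orientation; "ft_force": force on the tool from outside, world axes, zero at the start; "moment": the same for the moment, N m; "opening": opening from 0.0 (shut) to 1.0 (fully open).
Only numpy, scipy, OpenCV 4.12 (cv2) and the standard library are available. Lean on these libraries where they do the work, as an engineer would, in place of code of your own. Each camera call takes 0.05 s, during which the arm holds its last target.

## Working session

There is one attempt and no reset: what is moved stays moved. The work goes in short steps, Python scripts to look and compute and a shell command to move; the robot and the scene stay as the last step left them, time stands still between calls to the robot, and variables do not carry over. Pictures are saved under pics/ and viewed, and the job is handed in when it is done.

```bash
mkdir -p pics; ls; python3 - <<'E'
from cell import env
import cv2,numpy as np
s=env.state();print({k:np.round(v,3).tolist() for k,v in s.items()})
for c in ["scene","side"]:
    im=env.read_camera(c);cv2.imwrite(f"pics/{c}0.png",im[:,:,::-1])
    for t in ["bolt","stud_foot","stay_hole","stay_heel","stay_toe","stay_slot","prism","eyepiece","lens_cell","telescope","base"]:
        try:
            r=env.landmark_of(t,c)
            print(c,t,[(np.round(d["xyz"],1).tolist(),round(d["confidence"],2)) for d in r[:2]])
        except Exception as e: print(c,t,e)
print(env.state()["t"])
E
```

```text
pics
{'t': 0.0, 'joints': [-1.244, 0.492, 1.559, -0.0, 1.092, -0.106], 'qvel': [0.002, 0.0, -0.001, -0.0, 0.001, -0.002], 'tau': [-0.002, -61.265, -25.818, 0.069, 0.048, -0.0], 'eef_pos': [262.072, -567.129, 214.061], 'tcp_rot': [-3.141, -0.0, 0.433], 'ft_force': [-0.298, 0.584, 0.008], 'moment': [0.007, 0.03, -0.049], 'opening': 1.003}
scene bolt [([521.3, 13.2, 13.3], 0.65)]
scene stud_foot [([554.6, 197.7, 16.1], 0.59), ([766.4, -102.1, 13.1], 0.57)]
scene stay_hole [([519.6, 12.5, 15.6], 0.74)]
scene stay_heel [([419.0, -96.6, 15.0], 0.97)]
scene stay_toe [([525.9, -149.8, 15.0], 0.97)]
scene stay_slot [([565.1, -169.2, 14.1], 0.85)]
scene prism [([744.3, 215.9, 7.7], 0.94)]
scene eyepiece [([500.1, 117.0, 11.4], 0.55)]
scene lens_cell [([768.1, -101.2, 8.6], 0.65)]
scene telescope [([522.9, 9.7, 1.8], 0.66), ([518.6, 9.6, 0.6], 0.27)]
scene base [([520.7, 8.6, -0.4], 0.6)]
side bolt [([516.9, 13.8, 15.8], 0.67)]
side stud_foot [([557.5, 196.9, 13.1], 0.53), ([499.9, 120.9, 14.3], 0.22)]
side stay_hole [([517.6, 13.4, 13.4], 0.68)]
side stay_heel [([421.9, -95.6, 18.5], 0.62)]
side stay_toe [([531.2, -149.8, 16.7], 0.94)]
side stay_slot [([571.9, -168.5, 15.0], 0.79)]
side prism [([745.4, 219.8, 9.4], 0.74)]
side eyepiece [([504.1, 123.3, 12.7], 0.88)]
side lens_cell [([774.0, -103.9, 11.1], 0.82), ([519.0, 14.7, -2.1], 0.63)]
side telescope []
side base [([521.4, 13.4, -2.8], 0.84), ([532.8, -146.4, 18.0], 0.61)]
1.2
```

View pics/scene0.png

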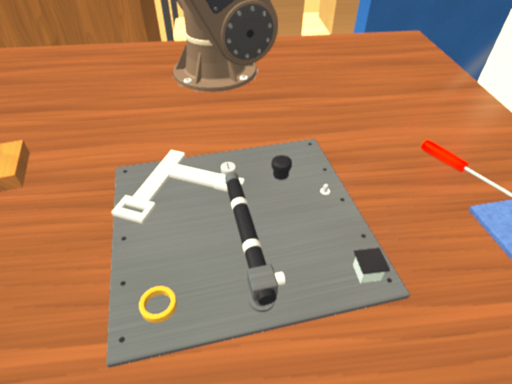

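View pics/side0.png

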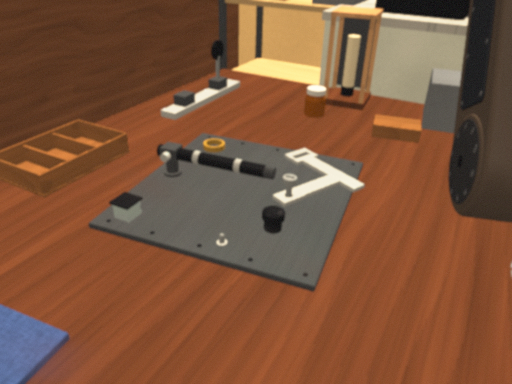

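The scene view shows the stay at upper left, with its pad near (134,207). The bolt is at (229,167), the stud at (325,188), the eyepiece at (282,166), the prism at (370,264) and the lens ring at (158,302). The side view agrees. Next I'll refine the plate yaw and the key points from pixels.

```bash
cat > h.py <<'E'
from cell import env
import numpy as np, cv2
from scipy.optimize import least_squares
def wrap(a): return (a+180)%360-180
def ray(cam,uv,z):
    m=env.camera_model(cam);V=np.array(m["view"]);R=V[:3,:3];t=V[:3,3]
    c=-R.T@t
    d=R.T@np.array([(uv[0]-m["cx"])/m["fx"],(uv[1]-m["cy"])/m["fy"],1])
    return c+d*(z-c[2])/d[2]
def proj(cam,p):
    m=env.camera_model(cam);V=np.array(m["view"]);q=V[:3,:3]@np.asarray(p,float)+V[:3,3]
    return np.array([m["fx"]*q[0]/q[2]+m["cx"],m["fy"]*q[1]/q[2]+m["cy"]])
def toW(b,yaw,p):
    c,s=np.cos(np.radians(yaw)),np.sin(np.radians(yaw)); return np.array([b[0]+c*p[0]-s*p[1],b[1]+s*p[0]+c*p[1]])
E
python3 - <<'E'
from h import *
# base plate: mask corners
for c in ["scene","side"]:
    env.read_camera(c)
    r=env.masks_of("base",c)
    for d in r[:2]:
        m=d["region"].astype(np.uint8)
        cs,_=cv2.findContours(m,cv2.RETR_EXTERNAL,cv2.CHAIN_APPROX_NONE)
        k=max(cs,key=cv2.contourArea);hull=cv2.convexHull(k)
        for e in np.arange(.01,.1,.005):
            ap=cv2.approxPolyDP(hull,e*cv2.arcLength(hull,True),True)
            if len(ap)<=4:break
        P=ap[:,0,:]
        print(c,round(d["confidence"],2),m.sum(),P.tolist(),[np.round(ray(c,p,12)[:2]).tolist() for p in P])
        break
im=env.read_camera("scene");cv2.imwrite("pics/scz.png",cv2.resize(im[130:370,100:420,::-1],None,fx=2.5,fy=2.5,interpolation=cv2.INTER_CUBIC))
im=env.read_camera("side");cv2.imwrite("pics/siz.png",cv2.resize(im[120:290,80:380,::-1],None,fx=2.6,fy=2.6,interpolation=cv2.INTER_CUBIC))
E
```

```text
scene 0.83 43146 [[409, 294], [106, 363], [113, 218], [314, 138]] [[788.0, 266.0], [844.0, -166.0], [587.0, -200.0], [385.0, 213.0]]
side 0.73 260 [[224, 141], [219, 151], [203, 146], [208, 138]] [[769.0, -152.0], [749.0, -97.0], [796.0, -101.0], [812.0, -146.0]]
```

View pics/scz.png

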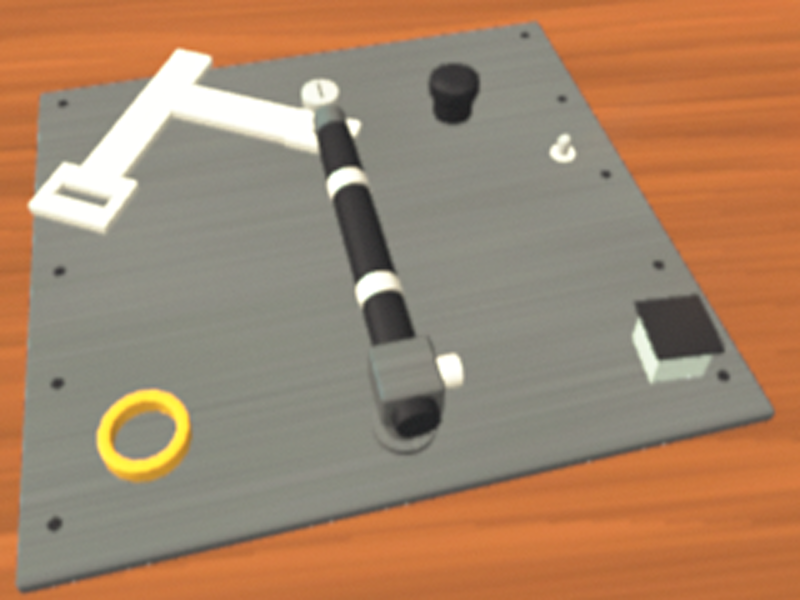

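View pics/siz.png

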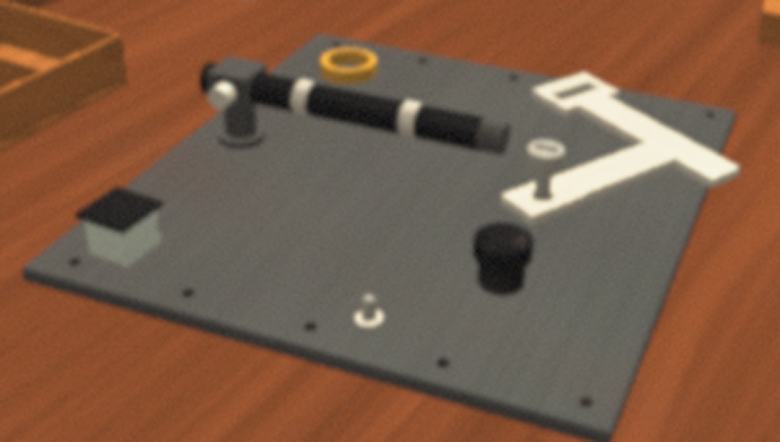

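```bash
python3 - <<'E'
from h import *
S=lambda u,v:(100+u/2.5,130+v/2.5); D=lambda u,v:(80+u/2.6,120+v/2.6)
base=[("scene",S(42,93),(-110,-220,12)),("scene",S(538,22),(-110,220,12)),("scene",S(773,408),(300,220,12)),("scene",S(20,580),(300,-220,12)),
("scene",S(320,93),(0,0,60)),("side",D(546,148),(0,0,60)),
("side",D(318,35),(300,-220,12)),("side",D(735,112),(-110,-220,12)),("side",D(608,428),(-110,220,12)),("side",D(25,268),(300,220,12))]
def f(x): return np.concatenate([proj(c,[*toW(x[:2],x[2],p),p[2]])-uv for c,uv,p in base])
r=least_squares(f,[520,12,5],loss="soft_l1");print("base",np.round(r.x,2));print(np.round(r.fun.reshape(-1,2),1).tolist())
b=r.x
stay=[("scene",S(65,162),(109,97,20)),("scene",S(137,183),(171,97,20)),("scene",S(105,231),(171,143,20)),("scene",S(31,205),(109,143,20)),
("scene",S(180,49),(124,-55,20)),("scene",S(212,60),(156,-55,20)),
("side",D(533,90),(171,143,20)),("side",D(585,72),(109,143,20)),("side",D(739,167),(124,-55,20)),("side",D(712,181),(156,-55,20))]
# guess: try both x assignments
for sw in (0,1):
    st=[(c,uv,((280-p[0]) if sw else p[0],p[1],p[2])) for c,uv,p in stay]
    def g(x): return np.concatenate([proj(c,[*toW(x[:2],x[2],p),p[2]])-uv for c,uv,p in st])
    r=least_squares(g,[520,12,-115],loss="soft_l1");print("stay",sw,r.cost,np.round(r.x,2));print(np.round(r.fun.reshape(-1,2),1).tolist())
for c,uv,z in [("scene",S(563,155),12),("side",D(369,317),12),("scene",S(565,138),28),("side",D(369,297),28)]:
    p=ray(c,uv,z)[:2]; print("stud",np.round(p,1), np.hypot(*(p-b[:2])), np.degrees(np.arctan2(*(p-b[:2])[::-1])))
for n,q in dict(stud=(556,197.5),eye=(502,120),prism=(745,218),lens=(771,-102.5)).items():
    print(n,np.round(toW((0,0),-b[2],np.array(q)-b[:2]),1))
E
```

```text
base [518.61  12.64   7.36]
[[-1.0, -1.9], [0.0, -1.8], [1.5, 0.4], [-2.6, 1.0], [0.2, -2.1], [-0.2, 0.2], [-0.1, -1.0], [0.9, -1.0], [1.0, 2.6], [-2.6, 0.1]]
stay 0 235.01675469101988 [460.11  21.06 -90.12]
[[50.3, 3.6], [-12.4, -2.5], [-2.6, -3.1], [62.6, 4.7], [0.7, -0.4], [-27.2, -3.9], [-0.0, -0.9], [-32.1, 16.6], [-0.9, 0.6], [14.0, -11.4]]
stay 1 6.4336637038998905 [ 520.44   13.13 -114.86]
[[-0.0, -0.4], [0.3, -1.1], [-0.2, -2.6], [-0.7, -0.6], [-0.5, -0.3], [0.1, -1.7], [-1.5, -0.3], [-1.3, 0.2], [-0.6, 0.1], [-1.0, -0.9]]
stud [560.6 195.2] 187.36419669214163 77.06245772298182
stud [556.  194.4] 185.54950946856064 78.38992774600364
stud [558.5 195. ] 186.65820360183133 77.6757855464618
stud [555.7 194.5] 185.62218131279948 78.49045890835409
stud [ 60.8 178.5]
eye [ -2.7 108.6]
prism [250.8 174.7]
lens [ 235.6 -146.5]
```

Plate yaw is about 7.4° with the bolt at about (519.5, 13). The stay yaw is about -115° and the stud is near (557, 195.5), so the final stay yaw should be about 38°. Moving above the heel now.

```bash
python3 -m pendant '[0.0856,-0.0902,0,0,-0.2,0.0856,-0.0902,0,0,-0.2,0.0856,-0.0902,0,0,-0.2,0.0856,-0.0902,0,0,-0.2,0.0856,-0.0902,0,0,-0.2,0.0856,-0.0902,0,0,-0.2,0.0856,-0.0902,0,0,-0.2,0.0856,-0.0902,0,0,-0.2,0.0856,-0.0902,0,0,-0.2,0.0856,-0.0902,0,0,-0.2]'; python3 -m pendant '[0,0,0.03,0.0553,-0.2,0,0,0.03,0.0553,-0.2,0,0,0.03,0.0553,-0.2,0,0,0.03,0.0553,-0.2,0,0,0.03,0.0553,-0.2,0,0,0.03,0,-0.2,0,0,0,0,-0.2]'
cat >> h.py <<'E'
def go(x,y,z,psi):
    """what is needed from now: total fractions to TCP x,y,z with tool yaw psi+90"""
    s=env.state();p=np.array(s["eef_pos"]);yaw=np.degrees(s["tcp_rot"][2]);a=np.radians(yaw)
    d=np.array([x,y,z])-p
    print("t",round(s["t"],2),"pos",np.round(p,1),"yaw",round(yaw,2),"op",round(s["opening"],3),"F",np.round(s["ft_force"],1))
    print("shift fr x,y,z",np.round([(d[0]*np.cos(a)+d[1]*np.sin(a))/400,(d[0]*np.sin(a)-d[1]*np.cos(a))/400,-d[2]/400],4),"turn",round(-wrap(psi+90-yaw)/180,4))
E
python3 - <<'E'
from h import *
go(421.5,-96,60,-115)
im=env.read_camera("wrist");cv2.imwrite("pics/w1.png",im[:,:,::-1])
for t in ["stay_heel","stay_toe"]:
    print(t,[(np.round(d["xyz"],1).tolist(),round(d["confidence"],2)) for d in env.landmark_of(t,"wrist")[:1]])
E
```

```text
t: 2.75
eef_pos: [422.1, -94.7, 214.9]
tcp_rot: [3.141, -0.001, 0.433]
ft_force: [0.3, -0.8, 0.1]
opening: 0.598
t: 3.62
eef_pos: [421.4, -96.1, 142.1]
tcp_rot: [3.141, 0.001, -0.432]
ft_force: [0.6, 0.6, -0.0]
opening: 0.602
t 3.62 pos [421.4 -96.1 142.1] yaw -24.75 op 0.602 F [ 0.6  0.6 -0. ]
shift fr x,y,z [ 1.000e-04 -4.000e-04  2.051e-01] turn 0.0014
stay_heel [([419.0, -95.8, 17.7], 0.84)]
stay_toe [([529.6, -145.1, 16.3], 0.77)]
```

View pics/w1.png

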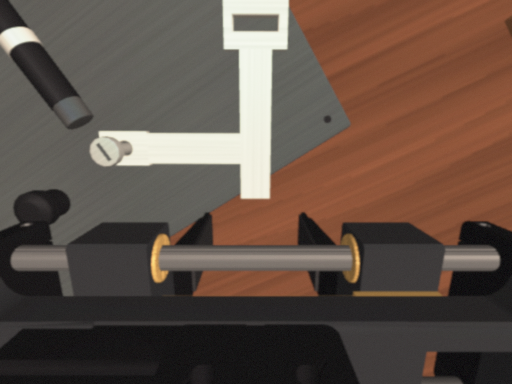

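The wrist view shows the crossbar at column 255, centred between the jaws (about 200 and 310), with its edges parallel to the pads. I can descend.

```bash
python3 -m pendant '[0,0,0.07,0.0014,-0.2,0,0,0.07,0,-0.2,0,0,0.07,0,-0.2,0,0,0.06,0,-0.2,0,0,0.025,0,-0.2,0,0,0.0225,0,-0.2,0,0,0,0,-0.2]'; python3 -m pendant '[0,0,0,0,1,0,0,0,0,1,0,0,0,0,1,0,0,0,0,1]'; python3 - <<'E'
from h import *
go(421.5,-96,16,-115)
im=env.read_camera("wrist");cv2.imwrite("pics/w2.png",im[:,:,::-1])
E
```

```text
t: 4.65
eef_pos: [421.7, -96.3, 15.7]
tcp_rot: [3.142, -0.0, -0.44]
ft_force: [-0.2, -0.2, 0.2]
opening: 0.602
t: 5.15
eef_pos: [421.8, -96.3, 15.9]
tcp_rot: [3.142, -0.001, -0.44]
ft_force: [0.2, 0.2, 5.8]
opening: 0.33
t 5.15 pos [421.8 -96.3  15.9] yaw -25.22 op 0.33 F [0.2 0.2 5.8]
shift fr x,y,z [-0.001  -0.0004 -0.0003] turn -0.0012
```

View pics/w2.png

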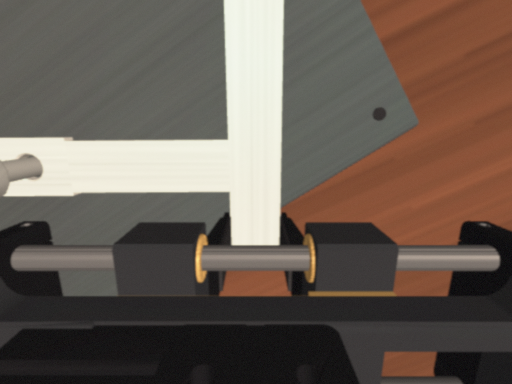

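Gripped at 0.33 opening, which is about 32 mm. Only about 4 mm of bar height is between the pads, so I'll regrip 2 mm lower, lift 2 mm and start the swing.

```bash
python3 -m pendant '[0,0,0,0,0.2,0,0,0.0045,0,0.2,0,0,0,0,0.2,0,0,0,0,1,0,0,0,0,1,0,0,0,0,1,0,0,0,0,1,0,0,-0.005,0,1,0,0,0,0,1]'; python3 -m pendant '[0.0372,0.0091,0,-0.0333,1,0.0372,0.0091,0,-0.0333,1,0.0372,0.0091,0,-0.0333,1,0,0,0,0,1]'
cat >> h.py <<'E'
def swing(pt,psi,z):
    w=toW((519.8,13),psi,pt); print("target",np.round(w,1)); go(w[0],w[1],z,psi)
E
python3 - <<'E'
from h import *
swing((140,-42),-97.2,16)
im=env.read_camera("scene");cv2.imwrite("pics/s3.png",im[:,:,::-1])
E
```

```text
t: 6.32
eef_pos: [421.6, -96.2, 15.9]
tcp_rot: [3.142, 0.0, -0.44]
ft_force: [0.3, 0.3, -2.5]
opening: 0.335
t: 6.82
eef_pos: [460.5, -121.5, 15.7]
tcp_rot: [3.141, -0.001, -0.127]
ft_force: [0.2, -0.0, -2.8]
opening: 0.33
target [ 460.6 -120.6]
t 6.83 pos [ 460.5 -121.5   15.7] yaw -7.3 op 0.33 F [ 0.2 -0.  -2.8]
shift fr x,y,z [-0.0001 -0.0021 -0.0006] turn -0.0005
```

View pics/s3.png

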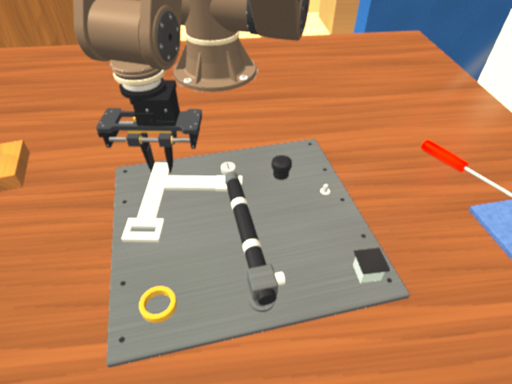

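The stay is turning with the jaws: its pad has moved to (143,230) in the scene, and lateral forces are near zero. I'll continue the swing.

```bash
python3 -m pendant '[0.0372,0.0086,0,-0.0333,1,0.0372,0.0086,0,-0.0333,1,0.0372,0.0088,0,-0.0333,1,0.0372,0.0091,0,-0.0333,1,0.0372,0.0091,0,-0.0333,1,0.0372,0.0091,0,-0.0333,1,0.0372,0.0091,0,-0.0333,1,0,0,0,0,1]'; 
python3 - <<'E'
from h import *
swing((140,-42),-55.2,16)
im=env.read_camera("scene");cv2.imwrite("pics/s4.png",im[:,:,::-1])
E
```

```text
t: 7.88
eef_pos: [564.6, -125.6, 15.6]
tcp_rot: [-3.141, 0.0, 0.604]
ft_force: [-0.5, -0.3, -2.7]
opening: 0.334
target [ 565.2 -125.9]
t 7.88 pos [ 564.6 -125.6   15.6] yaw 34.62 op 0.334 F [-0.5 -0.3 -2.7]
shift fr x,y,z [ 0.0008  0.0016 -0.001 ] turn -0.001
```

View pics/s4.png

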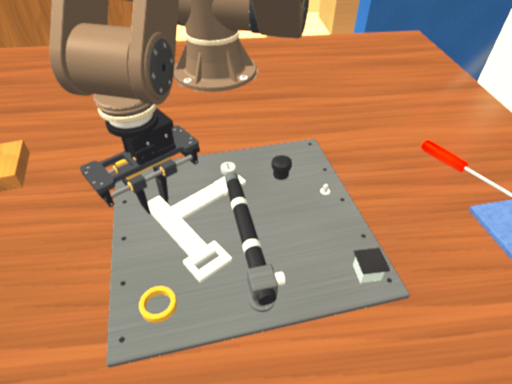

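The pad is at (207,260), right of the barrel, with the eyepiece and lens ring untouched. I'll take the slot under the barrel.

```bash
python3 -m pendant '[0.0380,0.0103,0,-0.034,1,0.0372,0.0093,0,-0.0333,1,0.0372,0.0091,0,-0.0333,1,0.0372,0.0091,0,-0.0333,1,0.0372,0.0091,0,-0.0333,1,0,0,0,0,1]'; 
python3 - <<'E'
from h import *
swing((140,-42),-25.2,16)
im=env.read_camera("scene");cv2.imwrite("pics/s5.png",cv2.resize(im[130:370,100:420,::-1],None,fx=2.5,fy=2.5,interpolation=cv2.INTER_CUBIC))
E
```

```text
t: 8.68
eef_pos: [628.3, -84.7, 15.6]
tcp_rot: [-3.141, 0.0, 1.129]
ft_force: [-0.2, -0.6, -2.0]
opening: 0.333
target [628.6 -84.6]
t 8.68 pos [628.3 -84.7  15.6] yaw 64.67 op 0.333 F [-0.2 -0.6 -2. ]
shift fr x,y,z [ 0.0004  0.0006 -0.001 ] turn -0.0007
```

View pics/s5.png

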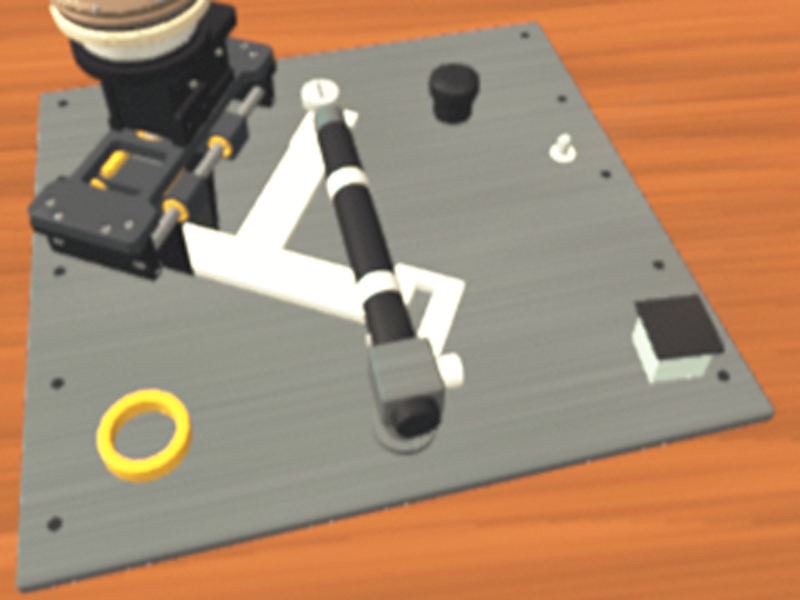

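The pad is through under the barrel, showing at about (430,290) in the crop. Another 30° brings the toe well clear.

```bash
python3 -m pendant '[0.0376,0.0097,0,-0.034,1,0.0372,0.0091,0,-0.0333,1,0.0372,0.0091,0,-0.0333,1,0.0372,0.0091,0,-0.0333,1,0.0372,0.0091,0,-0.0333,1,0,0,0,0,1]'; 
python3 - <<'E'
from h import *
swing((140,-42),4.8,14)
im=env.read_camera("scene");cv2.imwrite("pics/s6.png",cv2.resize(im[130:370,100:420,::-1],None,fx=2.5,fy=2.5,interpolation=cv2.INTER_CUBIC))
im=env.read_camera("side");cv2.imwrite("pics/d6.png",cv2.resize(im[120:290,80:380,::-1],None,fx=2.6,fy=2.6,interpolation=cv2.INTER_CUBIC))
E
```

```text
t: 9.48
eef_pos: [662.7, -17.4, 15.7]
tcp_rot: [-3.141, -0.0, 1.654]
ft_force: [-0.4, 0.5, -2.3]
opening: 0.332
target [662.8 -17.1]
t 9.47 pos [662.7 -17.4  15.7] yaw 94.75 op 0.332 F [-0.4  0.5 -2.3]
shift fr x,y,z [0.0005 0.0003 0.0042] turn -0.0003
```

View pics/s6.png

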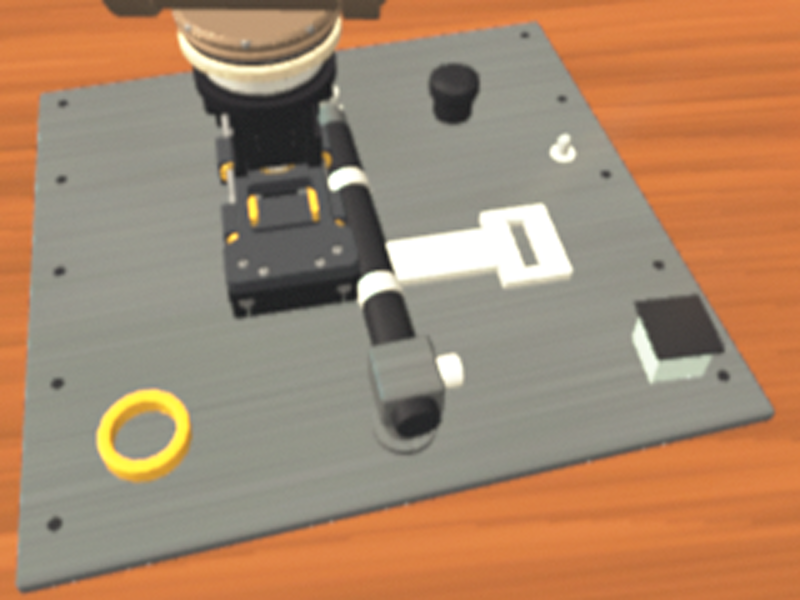

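View pics/d6.png

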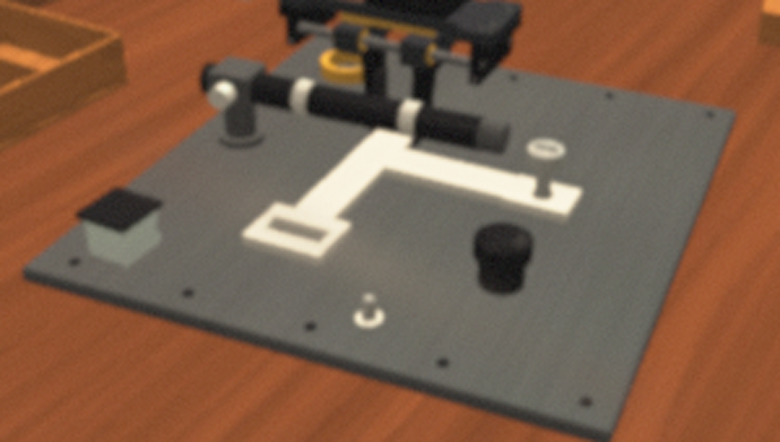

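The toe and pad are clear on the left, at about (300,235) in the side crop. I'll lower 2 mm, release, rise and cross above the barrel.

```bash
python3 -m pendant '[0,0,0.0042,0,1,0,0,0,0,1,0,0,0,0,-0.2,0,0,0,0,-0.2,0,0,0,0,-0.2,0,0,-0.03,0,-0.2,0,0,-0.07,0,-0.2,0,0,-0.1,0,-0.2,0,0,-0.1,0,-0.2,0,0,0,0,-0.2]'; python3 -m pendant '[0.0975,0,0,0,-0.2,0.0975,0,0,0,-0.2,0.1,0,0,0,-0.2,0,0,0,0,-0.2]'; python3 - <<'E'
from h import *
swing((140,76),4.8,14)
im=env.read_camera("wrist");cv2.imwrite("pics/w7.png",im[:,:,::-1])
for c in ["wrist","scene","side"]:
  if c!="wrist":
    im=env.read_camera(c)
    cv2.imwrite(f"pics/{c}7.png",im[:,:,::-1])
  for t in ["stay_toe","stay_slot","stud_foot"]:
    print(c,t,[(np.round(d["xyz"],1).tolist(),round(d["confidence"],2)) for d in env.landmark_of(t,c)[:1]])
E
```

```text
t: 10.82
eef_pos: [664.8, -17.6, 138.3]
tcp_rot: [3.135, 0.001, 1.657]
ft_force: [-0.4, -0.4, -0.3]
opening: 0.596
t: 11.32
eef_pos: [652.6, 102.5, 133.6]
tcp_rot: [-3.141, -0.0, 1.659]
ft_force: [-0.5, -1.1, 0.2]
opening: 0.601
target [652.9 100.4]
t 11.32 pos [652.6 102.5 133.6] yaw 95.08 op 0.601 F [-0.5 -1.1  0.2]
shift fr x,y,z [-0.0053  0.0005  0.299 ] turn 0.0016
wrist stay_toe [([656.9, 101.1, 15.1], 0.63)]
wrist stay_slot [([651.7, 144.6, 18.1], 0.74)]
wrist stud_foot []
scene stay_toe [([649.5, 98.7, 13.7], 0.79)]
scene stay_slot [([644.6, 138.7, 16.4], 0.83)]
scene stud_foot [([660.8, -13.6, 15.9], 0.74)]
side stay_toe [([654.2, 98.8, 14.3], 0.76)]
side stay_slot [([647.4, 144.1, 13.7], 0.59)]
side stud_foot [([561.0, 195.0, 15.5], 0.42)]
```

View pics/w7.png

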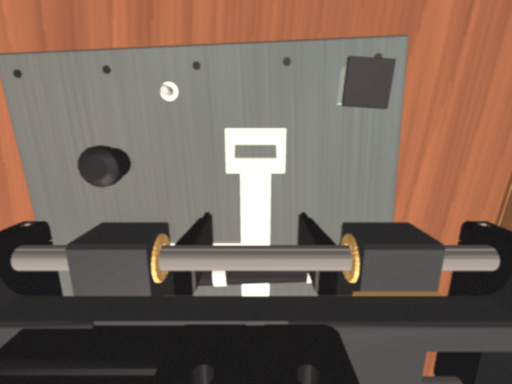

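View pics/side7.png

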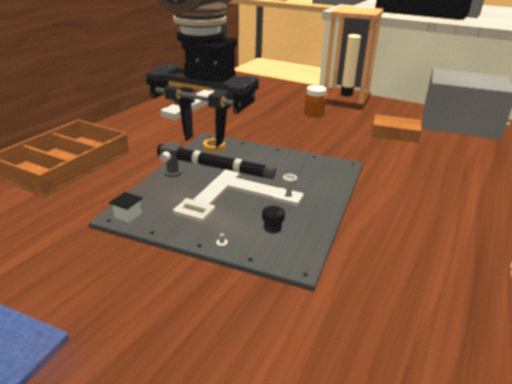

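The wrist view shows the crossbar at column 255, centred in the jaws. The slot is at (256,151), the stud tip at about (168,91), and the eyepiece at (100,165) with room to spare. I'll use this view to refine the stud position.

```bash
cat >> h.py <<'E'
from scipy.spatial.transform import Rotation
def wray(uv,z,s):
    m=env.camera_model("wrist");T=np.array(m["tool_from_camera"])
    R=Rotation.from_euler("xyz",s["tcp_rot"]).as_matrix();p=np.array(s["eef_pos"])
    d=R@T[:3,:3]@np.array([(uv[0]-m["cx"])/m["fx"],(uv[1]-m["cy"])/m["fy"],1]);c=p+R@T[:3,3]
    return c+d*(z-c[2])/d[2]
E
python3 - <<'E'
from h import *
s=env.state()
im=cv2.imread("pics/w7.png");cv2.imwrite("pics/w7z.png",cv2.resize(im[60:200,130:310],None,fx=4,fy=4,interpolation=cv2.INTER_CUBIC))
for n,uv,z in [("slot",(256,151.5),20),("studtip",(168,91),28),("studfoot",(170,92),12)]: print(n,np.round(wray(uv,z,s),1))
E
```

```text
slot [650.5 140.7  20. ]
studtip [560.9 191.9  28. ]
studfoot [558.  192.6  12. ]
```

View pics/w7z.png

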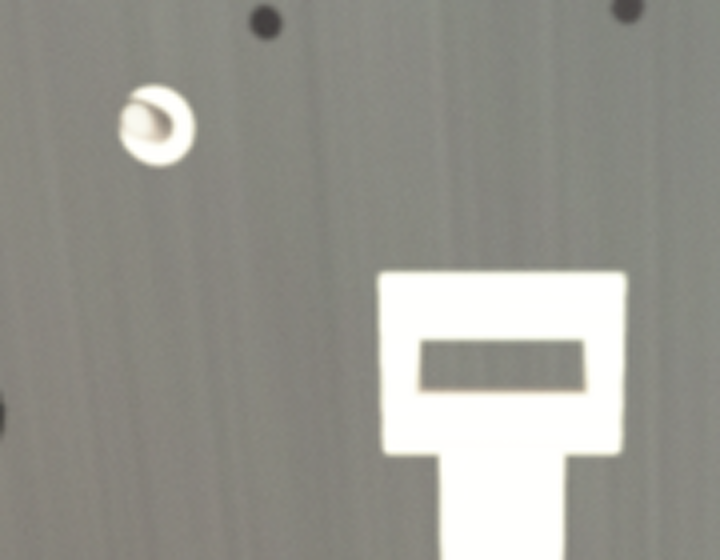

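```bash
python3 -m pendant '[-0.005,0.0005,0.07,0.0016,-0.2,0,0,0.07,0,-0.2,0,0,0.07,0,-0.2,0,0,0.05,0,-0.2,0,0,0.02,0,-0.2,0,0,0.019,0,-0.2,0,0,0,0,-0.2]'; python3 -m pendant '[0,0,0,0,1,0,0,0,0,1,0,0,0,0,1,0,0,0,0,1]'; python3 - <<'E'
from h import *
swing((140,76),4.8,14)
im=env.read_camera("wrist");cv2.imwrite("pics/w8.png",im[:,:,::-1])
E
```

```text
t: 12.8
eef_pos: [653.8, 98.2, 14.6]
tcp_rot: [3.141, 0.0, 1.652]
ft_force: [-0.6, 0.1, 0.4]
opening: 0.6
t: 13.3
eef_pos: [653.8, 98.1, 14.8]
tcp_rot: [3.141, 0.0, 1.651]
ft_force: [-0.4, -0.5, 2.6]
opening: 0.332
target [652.9 100.4]
t 13.3 pos [653.8  98.1  14.8] yaw 94.62 op 0.332 F [-0.4 -0.5  2.6]
shift fr x,y,z [ 0.006  -0.0016  0.0021] turn -0.001
```

View pics/w8.png

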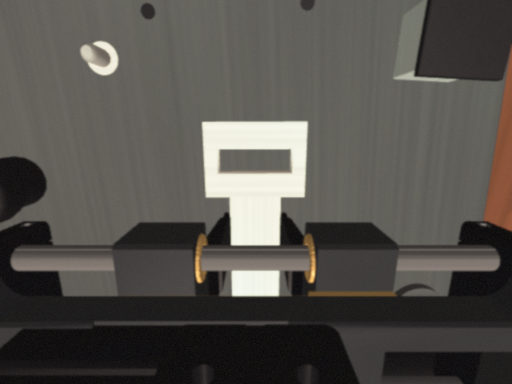

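The toe is gripped, with the slot at (255,160) and the stud at (95,56). I'll lift 2 mm and swing 18° flat, short of the stud.

```bash
python3 -m pendant '[0,0,-0.005,0,1,0.0356,-0.0213,0,-0.0333,1,0.0356,-0.0213,0,-0.0333,1,0.0356,-0.0213,0,-0.0333,1,0,0,0,0,1]'; python3 - <<'E'
from h import *
swing((140,74),22.7,36)
im=env.read_camera("wrist");cv2.imwrite("pics/w9.png",im[:,:,::-1])
im=env.read_camera("side");cv2.imwrite("pics/d9.png",cv2.resize(im[120:290,80:380,::-1],None,fx=2.6,fy=2.6,interpolation=cv2.INTER_CUBIC))
E
```

```text
t: 13.98
eef_pos: [620.2, 135.8, 16.3]
tcp_rot: [-3.141, -0.0, 1.966]
ft_force: [-0.1, -0.1, -2.1]
opening: 0.333
target [620.4 135.3]
t 13.97 pos [620.2 135.8  16.3] yaw 112.62 op 0.333 F [-0.1 -0.1 -2.1]
shift fr x,y,z [-0.0015  0.     -0.0492] turn -0.0005
```

View pics/w9.png

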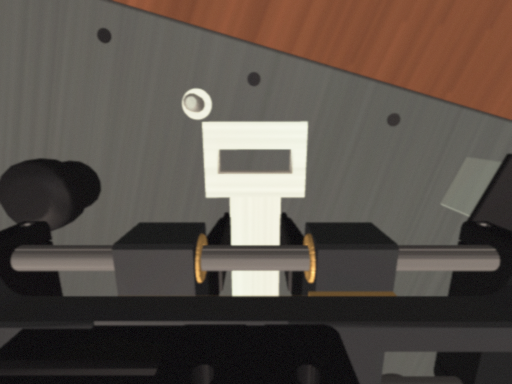

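View pics/d9.png

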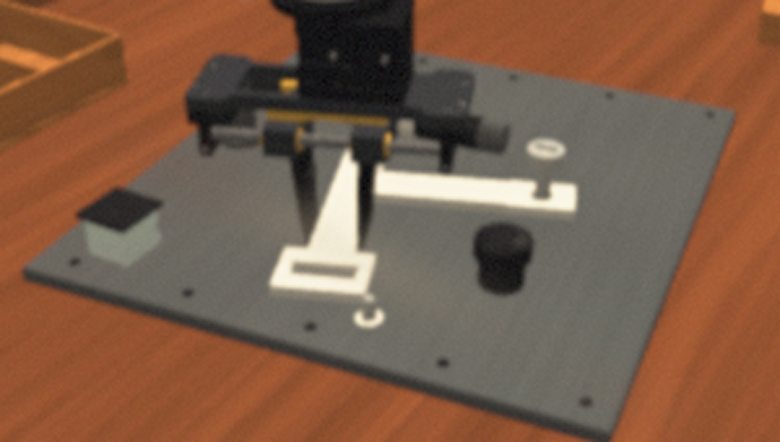

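The pad is just short of the stud, which is at (195,103) in the wrist view with the pad's far edge at row 122. I'll lift 18.5 mm here, which stays under the barrel's 36 mm.

```bash
python3 -m pendant '[0,0,-0.012,0,1,0,0,-0.012,0,1,0,0,-0.012,0,1,0,0,-0.011,0,1,0,0,0,0,1,0,0,0,0,1]'; python3 - <<'E'
from h import *
swing((140,74),22.7,36)
im=env.read_camera("wrist");cv2.imwrite("pics/w10.png",im[:,:,::-1])
im=env.read_camera("side");cv2.imwrite("pics/d10.png",cv2.resize(im[120:290,80:380,::-1],None,fx=2.6,fy=2.6,interpolation=cv2.INTER_CUBIC))
E
```

```text
t: 14.82
eef_pos: [620.8, 135.3, 35.3]
tcp_rot: [-3.142, 0.0, 1.965]
ft_force: [-0.0, 0.3, -2.3]
opening: 0.331
target [620.4 135.3]
t 14.82 pos [620.8 135.3  35.3] yaw 112.6 op 0.331 F [-0.   0.3 -2.3]
shift fr x,y,z [ 0.0004 -0.0009 -0.0018] turn -0.0006
```

View pics/w10.png

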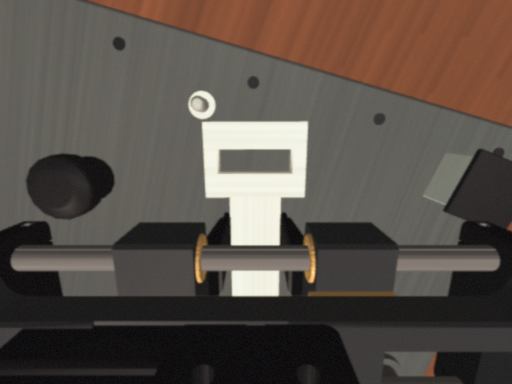

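View pics/d10.png

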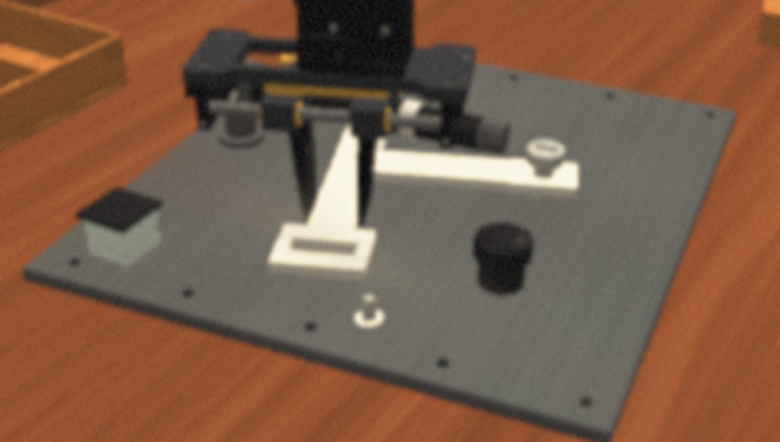

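The stay is level at about 20 mm, the pad looks rigid in the wrist view, and the load is 2.3 N. I'll swing about 16° over the stud.

```bash
python3 -m pendant '[0.0315,-0.0186,0,-0.0294,1,0.0315,-0.0186,0,-0.0294,1,0.0315,-0.0186,0,-0.0294,1,0,0,0,0,1,0,0,0,0,1]'; python3 - <<'E'
from h import *
swing((140,74),38.6,36)
im=env.read_camera("wrist");cv2.imwrite("pics/w11.png",cv2.resize(im[60:240,150:360,::-1],None,fx=3.5,fy=3.3,interpolation=cv2.INTER_CUBIC))
im=env.read_camera("side");cv2.imwrite("pics/d11.png",cv2.resize(im[120:290,80:380,::-1],None,fx=2.6,fy=2.6,interpolation=cv2.INTER_CUBIC))
s=env.state()
# where stud tip should appear through slot is judged from: slot centre px -> at z of stay mid & stud rays
m=env.camera_model("wrist");T=np.array(m["tool_from_camera"]);print(np.round(T,3).tolist(),m["fx"],m["cx"],m["cy"])
E
```

```text
t: 15.55
eef_pos: [584.1, 158.0, 35.4]
tcp_rot: [3.141, 0.0, 2.24]
ft_force: [0.5, -0.0, -3.9]
opening: 0.333
target [583.  158.2]
t 15.55 pos [584.1 158.   35.4] yaw 128.36 op 0.333 F [ 0.5 -0.  -3.9]
shift fr x,y,z [ 0.002  -0.0019 -0.0016] turn -0.0013
[[-0.0, -0.971, -0.239, 67.09], [1.0, -0.0, 0.0, -0.436], [-0.0, -0.239, 0.971, -170.385], [0.0, 0.0, 0.0, 1.0]] 270.39003282118694 254.90947959513696 192.57992571438103
```

View pics/w11.png

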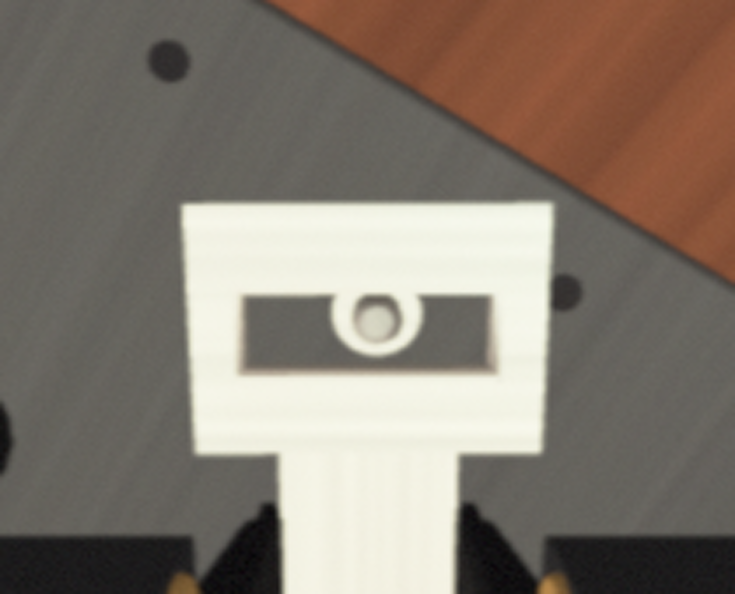

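View pics/d11.png

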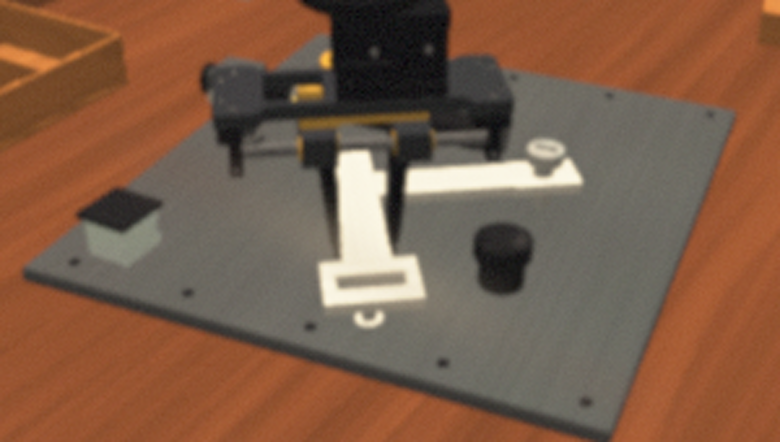

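```bash
python3 - <<'E'
from h import *
s=env.state()
Z=lambda x,y:(150+x/3.5,60+y/3.3)
a=s["tcp_rot"][2];tx=np.array([np.cos(a),np.sin(a)]);ty=np.array([np.sin(a),-np.cos(a)])
P=np.array(s["eef_pos"])[:2]
for n,uv,z in [("slot far edge",Z(368,295),40.5),("slot near edge top",Z(368,377),40.5),("near edge bottom",Z(368,371),32.5),("slot L",Z(240,335),40.5),("slot R",Z(497,335),40.5),("padfar",Z(368,203),40.5),("padnear",Z(368,454),40.5),("tip",Z(377,322),28),("foot",Z(377,314),12)]:
    p=wray(uv,z,s)[:2];print(n,np.round(p,1),"tool xy",np.round([(p-P)@tx,(p-P)@ty],1))
E
```

```text
slot far edge [550.7 199.6] tool xy [53.3 -0.3]
slot near edge top [560.2 187.6] tool xy [38.1 -0.3]
near edge bottom [560.3 187.5] tool xy [37.9 -0.2]
slot L [537.8 179.9] tool xy [ 46.  -22.6]
slot R [573.  207.8] tool xy [46.  22.3]
padfar [540.6 212.4] tool xy [69.7 -0.3]
padnear [569.5 175.9] tool xy [23.2 -0.3]
tip [556.  195.6] tool xy [47.   1.4]
foot [556.2 195.7] tool xy [46.9  1.6]
```

In tool coordinates the slot centre is at x ≈ 45.8 mm and the stud at 47.0 mm. I'll correct by 1 mm, then lower in two steps.

```bash
python3 -m pendant '[0.0027,-0.001,0,-0.0017,1,0,0,0,0,1,0,0,0.01,0,1,0,0,0.01,0,1,0,0,0,0,1]'; python3 - <<'E'
from h import *
swing((140,74),38.6,14.8)
im=env.read_camera("wrist");cv2.imwrite("pics/w12.png",cv2.resize(im[60:240,150:360,::-1],None,fx=3.5,fy=3.3,interpolation=cv2.INTER_CUBIC))
E
```

```text
t: 16.27
eef_pos: [582.3, 158.7, 26.8]
tcp_rot: [-3.141, -0.0, 2.248]
ft_force: [0.6, 0.6, -2.4]
opening: 0.333
target [583.  158.2]
t 16.27 pos [582.3 158.7  26.8] yaw 128.78 op 0.333 F [ 0.6  0.6 -2.4]
shift fr x,y,z [-0.0022  0.0006  0.0301] turn 0.001
```

View pics/w12.png

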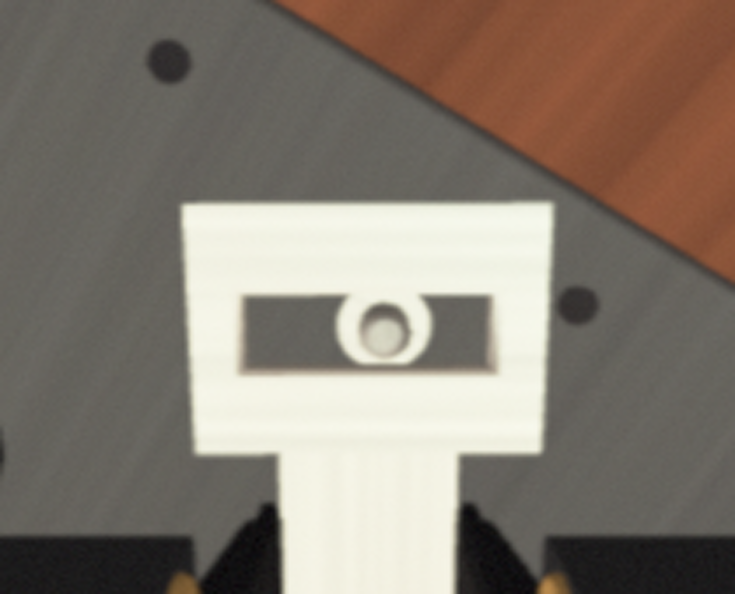

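The stud tip sits inside the slot, roughly centred at (384,332), with no contact force. I'll lower the rest of the way.

```bash
python3 -m pendant '[0,0,0.01,0,1,0,0,0.01,0,1,0,0,0.0085,0,1,0,0,0,0,1,0,0,0,0,1]'; python3 - <<'E'
from h import *
swing((140,74),38.6,14.8)
im=env.read_camera("wrist");cv2.imwrite("pics/w13.png",cv2.resize(im[60:240,150:360,::-1],None,fx=3.5,fy=3.3,interpolation=cv2.INTER_CUBIC))
im=env.read_camera("side");cv2.imwrite("pics/d13.png",cv2.resize(im[120:290,80:380,::-1],None,fx=2.6,fy=2.6,interpolation=cv2.INTER_CUBIC))
E
```

```text
t: 16.95
eef_pos: [582.6, 158.7, 16.0]
tcp_rot: [-3.142, 0.0, 2.248]
ft_force: [-0.5, -0.3, -1.5]
opening: 0.333
target [583.  158.2]
t 16.95 pos [582.6 158.7  16. ] yaw 128.78 op 0.333 F [-0.5 -0.3 -1.5]
shift fr x,y,z [-0.0019  0.0001  0.0029] turn 0.001
```

View pics/w13.png

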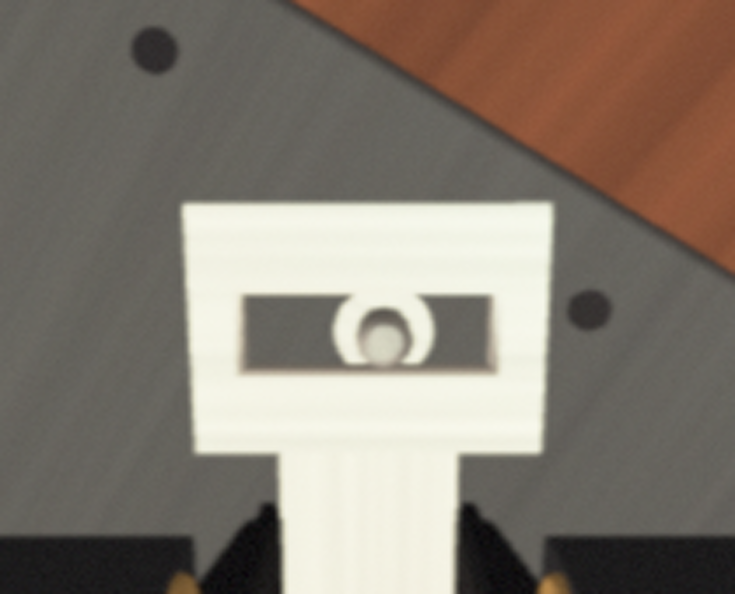

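View pics/d13.png

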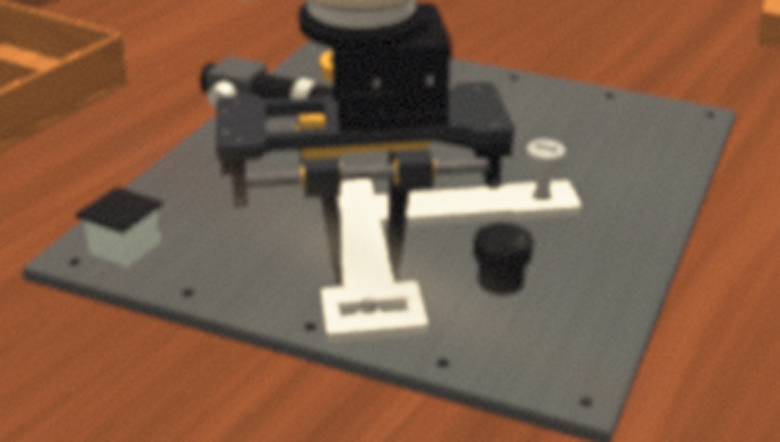

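The stud stands through the slot. I'll settle the last millimetre, open partway to leave room by the eyepiece, and retreat straight up.

```bash
python3 -m pendant '[0,0,0.003,0,1,0,0,0,0,1,0,0,0,0,-0.05,0,0,0,0,-0.05,0,0,0,0,-0.05,0,0,-0.03,0,-0.05,0,0,-0.07,0,-0.05,0,0,-0.1,0,-0.05,0,0,-0.1,0,-0.05,0,0,-0.1,0,-0.05]';python3 -m pendant '[-0.1,0,-0.1,0,-0.05,-0.1,0,-0.1,0,-0.05,-0.1,0,0,0,-0.05,0,0,0,0,-0.05]'; python3 - <<'E'
from h import *
go(0,0,0,0)
for c in ["wrist","scene","side"]:
    im=env.read_camera(c)
    o=im if c=="wrist" else (im[130:370,100:420] if c=="scene" else im[120:290,80:380])
    cv2.imwrite(f"pics/{c}14.png",cv2.resize(o[:,:,::-1],None,fx=2.5 if c!="wrist" else 1.5,fy=2.5 if c!="wrist" else 1.5,interpolation=cv2.INTER_CUBIC))
    for t in ["stay_slot","stay_hole","prism","eyepiece","lens_cell"]:
        print(c,t,[(np.round(d["xyz"],1).tolist(),round(d["confidence"],2)) for d in env.landmark_of(t,c)[:1]])
E
```

```text
t: 18.3
eef_pos: [582.4, 158.7, 177.0]
tcp_rot: [3.141, 0.0, 2.248]
ft_force: [0.3, 0.0, -0.0]
opening: 0.525
t: 18.8
eef_pos: [658.5, 63.2, 255.4]
tcp_rot: [3.141, 0.001, 2.245]
ft_force: [0.6, -0.1, 0.2]
opening: 0.529
t 18.8 pos [658.5  63.2 255.4] yaw 128.63 op 0.529 F [ 0.6 -0.1  0.2]
shift fr x,y,z [ 0.9045 -1.3846  0.6386] turn 0.2146
wrist stay_slot [([553.0, 193.4, 17.9], 0.92)]
wrist stay_hole [([517.0, 15.0, 17.5], 0.88)]
wrist prism [([745.6, 214.3, 17.6], 0.67)]
wrist eyepiece [([502.6, 119.0, 10.9], 0.59)]
wrist lens_cell [([766.3, -104.0, 12.5], 0.86)]
scene stay_slot [([552.9, 193.3, 17.1], 0.98)]
scene stay_hole [([520.6, 12.2, 11.8], 0.58)]
scene prism [([744.8, 213.7, 9.4], 0.81)]
scene eyepiece []
scene lens_cell [([766.9, -103.4, 13.7], 0.87)]
side stay_slot [([551.6, 192.7, 15.5], 0.97)]
side stay_hole [([522.0, 13.6, 12.4], 0.55)]
side prism [([741.8, 217.1, 9.0], 0.91)]
side eyepiece [([498.8, 121.7, 13.1], 0.55)]
side lens_cell [([776.2, -101.1, 13.1], 0.5)]
```

View pics/scene14.png

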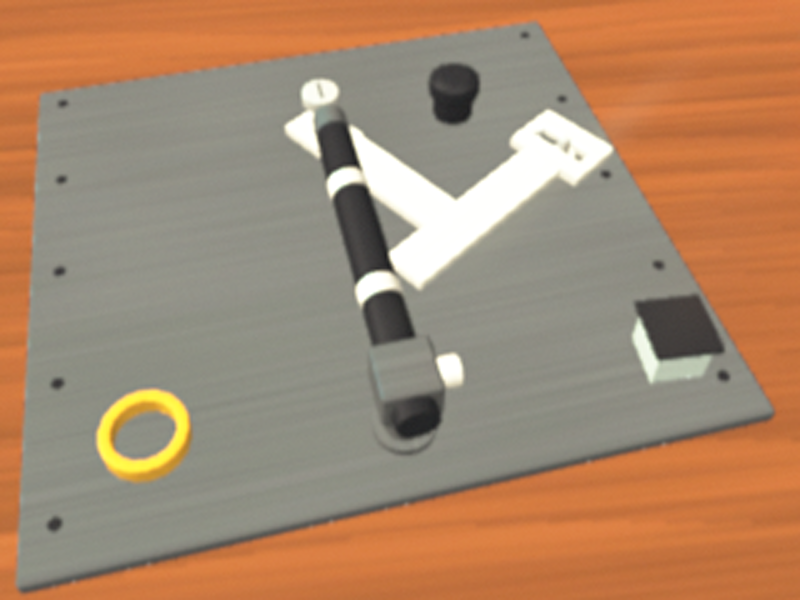

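View pics/side14.png

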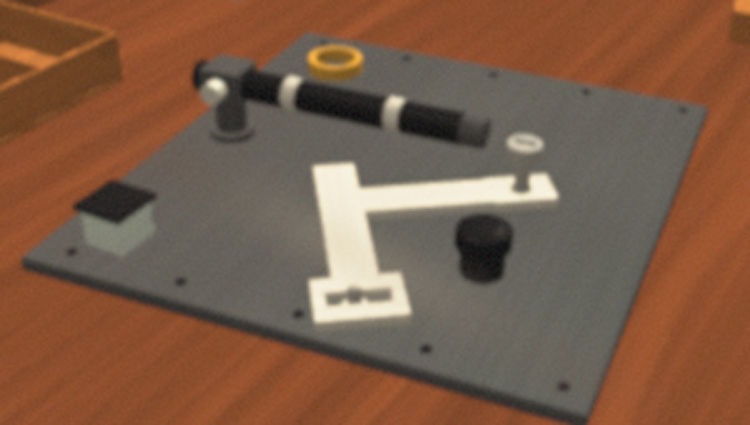

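View pics/wrist14.png

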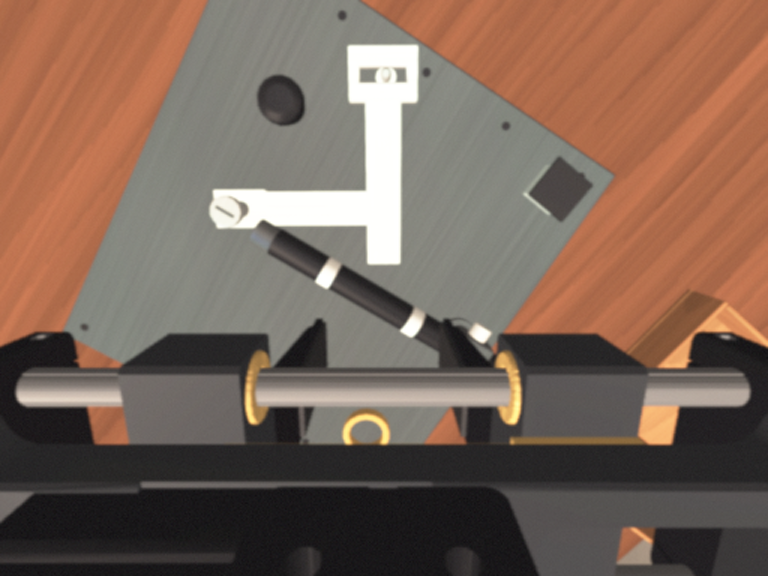

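All three views show the stay lying flat with the stud up through the slot; in the wrist view the stud is at (386,75). The eyepiece, prism and ring are at the same pixels as at the start. Handing in.

```bash
python3 - <<'E'
from cell import env
print(env.job_done(), env.state()["t"])
E
```

```text
the job is handed in; nothing more can be done
the job is handed in; nothing more can be done
```

The stay is locked over the stud and the job was handed in at about 19 s; no verdict was reported.

**What I did:** I gripped the stay by its heel and swung it about 120° anticlockwise, just off the plate, so the slotted end came out under the barrel. I then set it down, let go, crossed above the barrel and took the stay again at the toe. From there I swung it up to the stud, lifted it about 20 mm, turned it over the stud, corrected by about 1 mm from the wrist picture and lowered it. I then released it and retreated.

**Last checks:**
- **Stay:** in all three camera views it lies flat with the stud standing up through the slot and the hole still around the bolt. The gripper was clear, above z = 250 mm.
- **Bystanders and telescope:** in the scene view the prism, eyepiece, lens ring and telescope look unmoved.
- **Forces:** the wrist-force readings after each move stayed below 6 N.

**Disagreements:** the network's position estimates for the same things differed by several millimetres between cameras, up to about 10 mm for the lens ring. In the last check it did not find the eyepiece in the scene view, and it once reported the stud in the wrong place. For the final fit I relied on the wrist camera's view of the stud relative to the slot.

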